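Lift a wet lacquered sample with a trowel and tip it onto the drying plate

TASK

The three square colour samples on the spray board are still wet, so no finger may touch them. Take the trowel, slide its blade under the orange sample, lift it off on the blade and tip it gently off, wet face up, so that it lies flat and wholly on the aluminium drying plate. Then lay the trowel flat on the open bench and let go, leaving the other two samples, the glue bottle and the parts bin where they are.

Things in the scene. Friction and masses are not known exactly. Their poses are not given: they have to be found in the camera images.
- orange_sample: the wet orange square sample to move: 70 x 70 x 12 mm, 35 to 70 g, lower edge chamfered 4 mm all round so that a blade rides under it. Origin: centre of its underside; x, y along its sides, z up out of the wet face. Starts on the spray board, 4 to 26 mm short of the batten, in any of three places side by side about 100 mm apart, its sides within 0.12 rad of the board's
- white_sample: a white sample like the orange one, in another of the three places; it stays where it is, untouched by fingers
- blue_sample: a blue sample like the orange one, in another of the three places; it stays where it is, untouched by fingers
- spray_board: fixed grey board 160 (x) by 310 (y) mm, its top 12 mm above the bench. Origin: centre of its underside, z up; x points away from the robot within 0.4 rad. Along the far edge runs a wooden stop batten 14 mm high above the board's top, near face at x = +62 mm: a sample pushed that way stops there and the blade runs under it. The near edge (x = -80 mm) is open
- drying_plate: fixed square perforated aluminium plate 140 x 140 mm on two wooden bearers, flat top 20 mm above the bench, no rim. Origin: centre of its underside, at bench level; x and y along its sides, z up
- trowel: loose smoothing trowel, 250 g. Origin: centre of the blade's underside; x along the blade to its free front edge, z up. Polished steel blade 160 (x) x 64 (y) x 2 mm; the front 75 mm is free to carry a sample, which slides off when tilted beyond 15 to 22 degrees (blade friction about 0.33, else 0.6). Balances at x = -15 mm. Starts flat on the bench, front edge away from the robot within 1 rad
- trowel_handle (a point): centre of the trowel's wooden bridge handle, to be gripped across y from above: x = -40 mm, 42 mm above the blade's underside; axes as the trowel's. The handle is 88 mm long (x), 26 mm wide (y) and 24 mm high, its underside 30 mm above the blade's, on two narrow posts and a spine 14 mm wide, 8 mm high
- trowel_edge (a point): middle of the trowel's front edge, on its underside: x = +80 mm; axes as the trowel's
- glue_bottle: standing white glue bottle with a red cap, 56 mm across, 150 mm high, loose; origin: centre of its underside; it stays where it is
- parts_bin: open blue parts bin with fittings, 100 (x) x 150 (y) x 75 mm high, loose; origin: centre of its underside; it stays where it is
There are look-alikes about, which are no part of the job. What is shaped like the trowel but green is not meant. Of the things shaped like the drying_plate, the aluminium one is meant.

How it is judged (in metres and radians):
On the way, in this order (a step that is already met when the one before it is completed fails the run):
1. the orange sample has been lifted clear of the spray board, lying on the trowel's blade (height (world z) of orange_sample above 0.027 m and contact force between trowel and orange_sample above 0.1 N and angle between orange_sample's own z axis and vertical below 0.4 rad and z of orange_sample in the frame of trowel below 0.006 m), for 0.3 s.
2. the orange sample lies on the drying plate, clear of the trowel (contact force between orange_sample and drying_plate above 0.1 N and contact force between trowel and orange_sample below 0.05 N and angle between orange_sample's own z axis and vertical below 0.06 rad), for 0.3 s.
At the end, for the whole second after the job is handed in: The orange sample lies still and flat (0.06 rad), wet face up, on the drying plate, its centre within 36 mm of the plate's along each plate side; the trowel lies still, blade flat on the bench (underside within 4 mm of the bench, within 0.06 rad of level) (x of orange_sample in the frame of drying_plate between -0.036 and 0.036 m and y of orange_sample in the frame of drying_plate between -0.036 and 0.036 m and height (world z) of orange_sample between 0.0175 and 0.0225 m and angle between each of orange_sample, trowel's own z axis and vertical below 0.06 rad and linear speed of each of orange_sample, trowel below 0.02 m/s and height (world z) of trowel between -0.004 and 0.004 m); the robot touches nothing.
It fails at once if a finger or another part of the arm touches a wet sample (contact force between any of the fingers, the arm and orange_sample above 0.2 N or contact force between any of the fingers, the arm and white_sample above 0.2 N or contact force between any of the fingers, the arm and blue_sample above 0.2 N).
It fails at once if the white or the blue sample is moved more than 8 mm (distance of any of white_sample, blue_sample from where it was at the start of the episode above 0.008 m).
It fails at once if the glue bottle or the parts bin is moved more than 15 mm or knocked over (distance of any of glue_bottle, parts_bin from where it was at the start of the episode above 0.015 m or angle between glue_bottle's own z axis and vertical above 0.3 rad).
It fails at once if the orange sample is turned on edge or over (angle between orange_sample's own z axis and vertical above 1 rad).
It fails at once if the orange sample is dropped or flung onto the drying plate, meeting it faster than 0.5 m/s (linear speed of orange_sample above 0.5 m/s and horizontal distance between orange_sample and drying_plate below 0.1 m and height (world z) of orange_sample below 0.06 m).
It also fails if it takes over 64 s, if anything falls off the work surface, if the arm or the gripper's body presses on something with over 40 N, if the wrist force passes 120 N, or if a joint passes its speed limit or range.

ROBOT

A 7-joint arm with a two-finger parallel gripper is mounted at the origin on the work surface. World frame = base frame: x ahead of the robot, y to its left, z up, the work surface at z = 0. Lengths are in m, angles in degrees, forces in N, time in s.
With the tool pointing down it reaches from about 0.375 to 0.925 m from the base axis. Payload 3.1 kg.
Tool frame: the origin (TCP) lies at the very end of the fingers, on their centre line; the grasp point (between the pads) lies 19 mm behind it; z points along the fingers, y is the line along which they close (so a half turn about z gives the same grasp; the last joint's range is limited). The gripper opens to 85 mm and grips with 20 to 120 N. Pads are 22 mm wide; open, the fingers measure 114 mm over their backs; the gripper's body (76 mm by 85 mm) begins 54 mm behind the grasp point. The pads swing forward as they close: fully open they stand 13 mm farther back than shut.
Start: joints at [-70.176, 21.939, 2.515, 91.553, -1.026, 66.532, -2.859], TCP at [0.279, 0.587, 0.231] pointing down, gripper open.
Joint ranges: [-149.38, 149.38], [-23.57, 123.04], [-84.95, 90], [0, 143.3], [-89.99, 269.99], [3.08, 112.72], [-163.45, 163.45]. Speed limits (degrees/s): [159.86, 159.86, 180, 180, 180, 180, 180].

INTERFACE

Orientations are given as a 3x3 rotation matrix whose columns are the frame's x, y, z axes.
In Python, from rig import manip gives the robot as it stands.
- The arm moves only by the tool arm_command, never from a script. Its argument "moves" is a list that holds one entry, the list of rows, each a list of 7 numbers: the shift along the tool's x, y, z in mm, then the turn, a rotation vector about the tool's x, y, z in degrees, then the gripper's target within -1 to 1 (fully open at 1, half-way at 0, shut at -1). In form: [[[tx, ty, tz, wx, wy, wz, grip], ...]]. A call has exactly 8 rows; each row shifts and turns the commanded pose from where the row before left it, along the tool's axes as they then stand; what a row does not reach is not made up. A row lasts 1/10 s, in which the tool goes at most 50 mm and 8.59 degrees, less where a joint would pass 70% of its speed; a pose out of reach is approached as far as the arm can. A call with a gripper value outside its range is refused whole. The fingers move at their own pace and stop on an object; "squeeze" is the grip in N (left out, the last holds). Time passes only in rows, so rows that do not move let the fingers close, or fill a call up. It gives the time, the measured TCP pose, the force, the opening and the grip force at its end, in the units of the state.
- manip.state(): the state, without advancing time (a new reading comes with each control period).
- manip.camera(name): name is "scene" or "top" or "wrist"; returns the picture (420x560x3 uint8, blue, green, red); there is no depth.
- manip.camera_params(name): a dict with "fx", "fy", "cx", "cy" (pixels), "cam_to_world" (4x4, takes a point from camera to world coordinates). Camera axes: x right, y down, z forward; pixel columns grow to the right and rows downward; lengths in m; the calibration is good to about 2 mm. A picture is of the moment at which its call begins: read the wrist's pose just before it. camera_params takes no time and is no camera call; for the wrist camera it gives the pose at the moment of the call.
- manip.sign_off(): hands the job in; it is judged then, once.
The state is a dict: "clock": time; "joint_positions": joint angles; "qvel": joint speeds; "joint_efforts": joint torques, N m; "tool_pos": TCP position; "eef_rot": TCP orientation; "contact_force": force on the tool from outside, world axes, zero at the start; "wrist_torque": the same for the moment, N m; "width": finger opening in m; "finger_force": force on a finger pad.
Only numpy, scipy, OpenCV 4.12 (cv2) and the standard library are available. Lean on these libraries where they do the work, as an engineer would, in place of code of your own. Each camera call takes 0.05 s, during which the arm holds its last target. There are 200 camera calls.

## Working session

There is one attempt and no reset: what is moved stays moved. The work goes in short steps, Python scripts to look and compute and a tool call to move; the robot and the scene stay as the last step left them, time stands still between calls to the robot, and variables do not carry over. Pictures are saved under pics/ and viewed, at most 10 in all, crops included, and the job is handed in when it is done.

Besides the shell and the picture viewer there is one more tool, called as name([rows], argument=value, ...), one row to a line, values as JSON. arm_command: Moves the arm, as the interface text tells. Its arguments: {"type":"object","properties":{"moves":{"type":"array","items":{"type":"array","items":{"type":"array","items":{"type":"number"}}}},"squeeze":{"type":"number"}},"required":["moves"]}

```bash
ls; mkdir -p pics; python3 - <<'E'
from rig import manip
import cv2,numpy as np
for n in("top","scene"):
    cv2.imwrite(f"pics/{n}0.png",manip.camera(n)); p=manip.camera_params(n); print(n,p)
s=manip.state();print(s)
E
```

```text
pics
top {'fx': 486.5910603376174, 'fy': 486.5910603376174, 'cx': 280.01824840019736, 'cy': 214.04861665771256, 'cam_to_world': array([[ 0.02518425, -0.98359275,  0.17863665,  0.30046687],
       [-0.9995775 , -0.02218236,  0.01878227,  0.00176396],
       [-0.01451152, -0.17903419, -0.98373583,  1.35796999],
       [ 0.        ,  0.        ,  0.        ,  1.        ]])}
scene {'fx': 464.32764055253006, 'fy': 464.32764055253006, 'cx': 291.5357888734964, 'cy': 211.35812144112177, 'cam_to_world': array([[-0.88218222,  0.39752989, -0.25243714,  0.85809918],
       [ 0.47081877,  0.75502271, -0.4563665 ,  0.63944349],
       [ 0.00917645, -0.52145056, -0.85323215,  1.18121779],
       [ 0.        ,  0.        ,  0.        ,  1.        ]])}
{'clock': 0.1, 'joint_positions': array([-70.1758497 ,  21.9886813 ,   2.51115448,  91.64183541,
        -1.02370035,  66.53248645,  -2.85756642]), 'qvel': array([-0.03131166, -0.27204072, -0.02566226, -0.25046602, -0.02964866,
        0.11497142, -0.02916649]), 'joint_efforts': array([ 2.50858575e-03, -4.34723532e+01,  1.02934856e+00, -2.50458366e+01,
        1.08984282e-02,  5.36816107e-03,  1.12753531e-05]), 'tool_pos': array([0.27872129, 0.58623835, 0.22998254]), 'eef_rot': array([[-9.03182423e-01,  4.29255966e-01, -9.09476259e-04],
       [ 4.29256901e-01,  9.03179563e-01, -2.27807405e-03],
       [-1.56456507e-04, -2.44791540e-03, -9.99996992e-01]]), 'contact_force': array([-0.15321644, -0.06542438,  0.22872027]), 'wrist_torque': array([-0.02901522, -0.00885717,  0.03966035]), 'finger_force': 0.0, 'width': 0.08532345971538118}
```

View pics/top0.png

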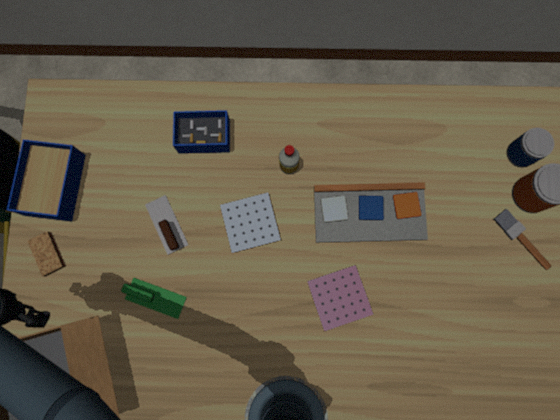

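View pics/scene0.png

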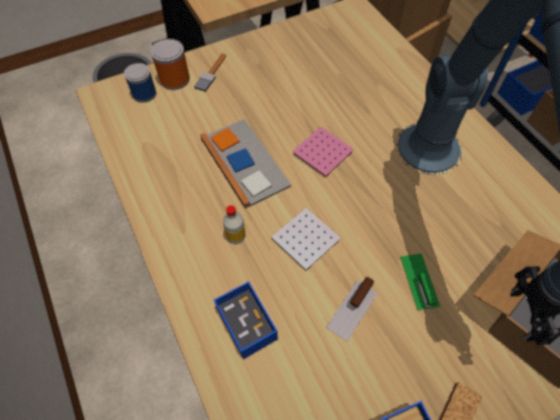

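The top picture shows two trowels: a steel one with a brown handle (167,225) and a green look-alike (155,297). It shows two plates: a grey-white perforated one (250,222) and a pink look-alike (340,298). The steel trowel and the grey plate fit the description. The orange sample is at (407,205), the rightmost place, with the bottle at (289,160) and the bin at (202,132). I'll confirm these in an enlarged crop.

```bash
python3 - <<'E'
import cv2,numpy as np
a=cv2.imread("pics/top0.png")
L=a[180:270,140:290]; R=a[170:260,300:450]
f=lambda c:cv2.resize(c,None,fx=5,fy=5,interpolation=cv2.INTER_CUBIC)[:300*2]
L=cv2.resize(L,(800*5//5,480),interpolation=cv2.INTER_CUBIC)
cv2.imwrite("pics/cL.png",cv2.convertScaleAbs(L,alpha=1.4))
cv2.imwrite("pics/cR.png",cv2.convertScaleAbs(cv2.resize(R,(800,480),interpolation=cv2.INTER_CUBIC),alpha=1.4))
E
```

```text
(no output)
```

View pics/cL.png

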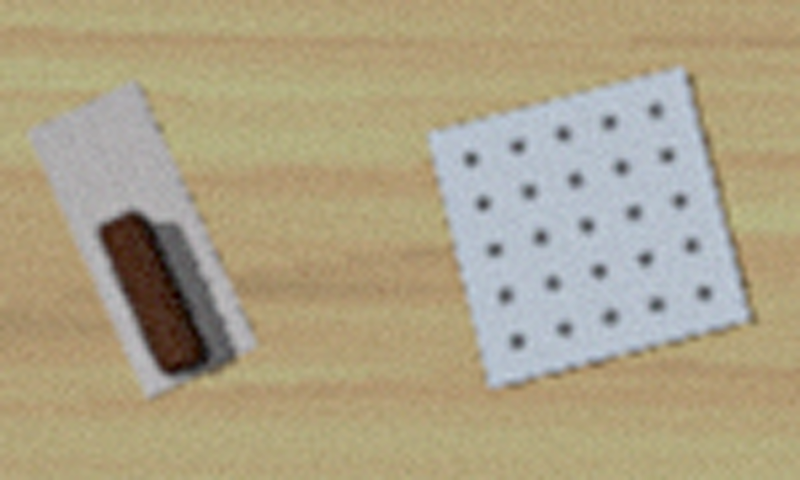

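View pics/cR.png

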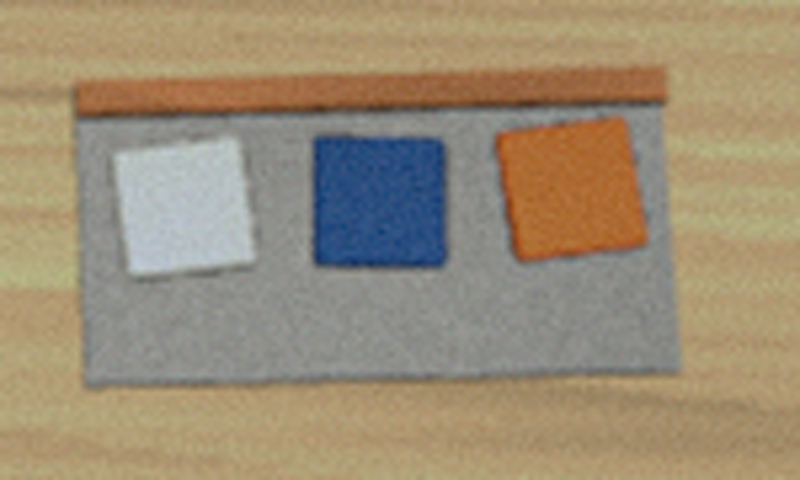

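The crop confirms the steel trowel with brown handle and the grey aluminium plate (corners (430,132), (687,68), (752,320), (490,387)). The orange sample is at the right-hand end of the board (corners (495,133), (627,117), (648,245), (520,262)).

```bash
cat > h.py <<'E'
from rig import manip
import numpy as np, cv2
from scipy.spatial.transform import Rotation as Ro
np.set_printoptions(precision=4,suppress=True)
def ray(p,px,z):
    T=p["cam_to_world"];px=np.atleast_2d(px).astype(float)
    d=np.c_[(px[:,0]-p["cx"])/p["fx"],(px[:,1]-p["cy"])/p["fy"],np.ones(len(px))]@T[:3,:3].T
    o=T[:3,3];return o+d*((z-o[2])/d[:,2])[:,None]
def proj(p,P):
    T=p["cam_to_world"];c=(np.atleast_2d(P)-T[:3,3])@T[:3,:3]
    return np.c_[c[:,0]/c[:,2]*p["fx"]+p["cx"],c[:,1]/c[:,2]*p["fy"]+p["cy"]]
def delta(pos,R):
    "shift mm and rotvec deg in tool axes from current pose"
    s=manip.state();C=s["eef_rot"]
    return C.T@(np.array(pos)-s["tool_pos"])*1e3, Ro.from_matrix(C.T@R).as_rotvec(degrees=True)
E
python3 - <<'E'
from h import *
p=manip.camera_params("top")
def q(pts,off,z):return ray(p,(np.array(pts)+.5)/(16/3)-.5+np.array(off),z)
def show(n,c):
    m=c.mean(0);e=(c[0]+c[1]-c[2]-c[3])[:2]  # far minus near = +x
    print(n,m,"yaw",np.degrees(np.arctan2(e[1],e[0])),"sides",[round(float(np.linalg.norm(c[i]-c[(i+1)%4])),4) for i in range(4)])
    print(c[:,:2].tolist())
show("trowel",q([(30,132),(137,82),(257,348),(150,398)],(140,180),.002))
show("handle",q([(100,228),(140,210),(207,358),(170,375)],(140,180),.054))
show("plate",q([(430,132),(687,68),(752,320),(490,387)],(140,180),.02))
show("orange",q([(495,133),(627,117),(648,245),(520,262)],(300,170),.024))
show("white",q([(113,152),(240,137),(256,264),(132,277)],(300,170),.024))
show("blue",q([(315,137),(445,139),(443,267),(313,265)],(300,170),.024))
show("board",q([(77,115),(667,102),(680,372),(85,386)],(300,170),.012))
print("batten top far edge",q([(77,84),(667,67)],(300,170),.026)," bottle cap",ray(p,[(289,150)],.15),"bin",ray(p,[(202,124)],.075))
E
```

```text
trowel [0.5098 0.3486 0.002 ] yaw 27.47970554114436 sides [0.0626, 0.1595, 0.0614, 0.1591]
[[0.5661715018357709, 0.41312853955301526], [0.5947979542744363, 0.3575115750163135], [0.4529836249853111, 0.28442633939489204], [0.42531063104477385, 0.3391896144351687]]
handle [0.4743 0.3278 0.054 ] yaw 28.129334645207916 sides [0.0222, 0.0847, 0.0204, 0.0849]
[[0.5068022360755736, 0.35768269622408416], [0.5165892146863682, 0.337800554633764], [0.44145839820565347, 0.2986585019863101], [0.4323951028169991, 0.31688050359926195]]
plate [0.5193 0.11   0.02  ] yaw 15.71734547620235 sides [0.1396, 0.1385, 0.14, 0.139]
[[0.5673534045438227, 0.19604611696298282], [0.6048625313592988, 0.06160563706335824], [0.47160063401216257, 0.02390581313923874], [0.43354192087283655, 0.1585877509050346]]
orange [ 0.5762 -0.3256  0.024 ] yaw 8.753828892339163 sides [0.0699, 0.0687, 0.0673, 0.0694]
[[0.6052751315464083, -0.2857483662967634], [0.6153917978168735, -0.35490850784730527], [0.5473469194169505, -0.36407195604250114], [0.5368661965625079, -0.29759650361208706]]
white [ 0.562  -0.1237  0.024 ] yaw 8.06707
[... 201 characters left out ...]
 -0.09629661893723179]]
blue [ 0.5672 -0.2248  0.024 ] yaw -1.3369168626710681 sides [0.068, 0.0682, 0.0674, 0.0682]
[[0.6010574712282106, -0.19155738871873962], [0.6014775824143842, -0.2595652305454106], [0.5333222205323024, -0.2576712746745803], [0.5328461951057468, -0.1902688422584232]]
board [ 0.5477 -0.2255  0.012 ] yaw 1.7310665868291195 sides [0.3125, 0.1441, 0.3093, 0.1448]
[[0.6129574912030641, -0.0672286010553739], [0.6268403174890735, -0.3794267856355668], [0.4827994815079565, -0.38215161608412085], [0.4682445525881456, -0.07323048942381341]]
batten top far edge [[ 0.6265 -0.0663  0.026 ]
 [ 0.6423 -0.376   0.026 ]]  bottle cap [[0.6886 0.0059 0.15  ]] bin [[0.783  0.2496 0.075 ]]
```

```bash
cat >> h.py <<'E'
def pose(yaw,pitch=0):
    "tool x = trowel x at yaw deg, pitch>0 nose down; tool z down"
    return (Ro.from_euler("ZY",[yaw,pitch],degrees=True)*Ro.from_euler("x",180,degrees=True)).as_matrix()
def plan(pos,R,n,cur=None):
    s=manip.state();C=s["eef_rot"] if cur is None else cur[1];p0=s["tool_pos"] if cur is None else cur[0]
    w=Ro.from_matrix(C.T@R).as_rotvec(degrees=True)/n; d=(np.array(pos)-p0)/n*1e3
    print("rot/row",w.round(2),"step",np.linalg.norm(d).round(1))
    for i in range(n):
        print((C.T@d).round(1).tolist()); C=C@Ro.from_rotvec(w,degrees=True).as_matrix()
E
python3 -c "
from h import *
plan((.4743,.329,.15),pose(27.6),16)"
```

```text
rot/row [-0.    0.01  7.94] step 20.8
[-17.9, -9.3, 5.0]
[-19.0, -6.7, 5.0]
[-19.8, -4.0, 5.0]
[-20.2, -1.2, 5.0]
[-20.1, 1.6, 5.0]
[-19.7, 4.3, 5.0]
[-18.9, 7.0, 5.0]
[-17.8, 9.6, 5.0]
[-16.3, 11.9, 5.0]
[-14.5, 14.1, 5.0]
[-12.4, 15.9, 5.0]
[-10.1, 17.5, 5.0]
[-7.6, 18.7, 5.0]
[-4.9, 19.6, 5.0]
[-2.2, 20.1, 5.0]
[0.6, 20.2, 5.0]
```

arm_command([
  [[-18,-9,5,0,0,8,1],[-19,-7,5,0,0,8,1],[-20,-4,5,0,0,8,1],[-20,-1,5,0,0,8,1],[-20,2,5,0,0,8,1],[-20,4,5,0,0,8,1],[-19,7,5,0,0,8,1],[-18,10,5,0,0,8,1]],
], squeeze=100)

```text
clock: 0.9
tool_pos: [0.3772, 0.4569, 0.1905]
eef_rot: [[-0.005, 1.0, -0.001], [1.0, 0.005, -0.001], [-0.001, -0.001, -1.0]]
contact_force: [0.4, 0.3, -0.9]
width: 0.0853
finger_force: 0.0
```

arm_command([
  [[-16,12,5,0,0,8,1],[-14,14,5,0,0,8,1],[-12,16,5,0,0,8,1],[-10,17,5,0,0,8,1],[-8,19,5,0,0,8,1],[-5,20,5,0,0,8,1],[-2,20,5,0,0,8,1],[0,20,5,0,0,7,1]],
])

```text
clock: 1.7
tool_pos: [0.473, 0.328, 0.1506]
eef_rot: [[0.889, 0.458, -0.001], [0.458, -0.889, -0.001], [-0.001, 0.0, -1.0]]
contact_force: [0.1, 0.2, 0.2]
width: 0.0852
finger_force: 0.0
```

```bash
python3 -c "
from h import *
s=manip.state();print(s['clock'],s['tool_pos'],s['joint_positions'])
p=manip.camera_params('wrist');im=manip.camera('wrist')
cv2.imwrite('pics/w1.png',im)
plan((.4743,.329,.15),pose(27.6),1)
h=np.array([.4743,.329,.054]);e=Ro.from_euler('z',27.6,degrees=True)
print(proj(p,h+e.apply([[.044,.013,0],[.044,-.013,0],[-.044,-.013,0],[-.044,.013,0]])))
print({k:np.array(v).round(3).tolist() for k,v in p.items()})"
```

```text
1.7 [0.473  0.328  0.1506] [-64.1202  20.799   30.3068 107.3095 -12.5919  55.2422 -90.9204]
rot/row [ 0.23  0.11 -0.8 ] step 6.0
[1.9, -5.7, -0.1]
[[258.8589 142.1764]
 [299.7606 141.9432]
 [298.3902 267.4122]
 [261.5606 267.6083]]
{'fx': 372.636, 'fy': 372.636, 'cx': 278.996, 'cy': 206.803, 'cam_to_world': [[0.458, -0.849, -0.264, 0.541], [-0.889, -0.437, -0.137, 0.364], [0.001, 0.298, -0.955, 0.292], [0.0, 0.0, 0.0, 1.0]]}
```

View pics/w1.png

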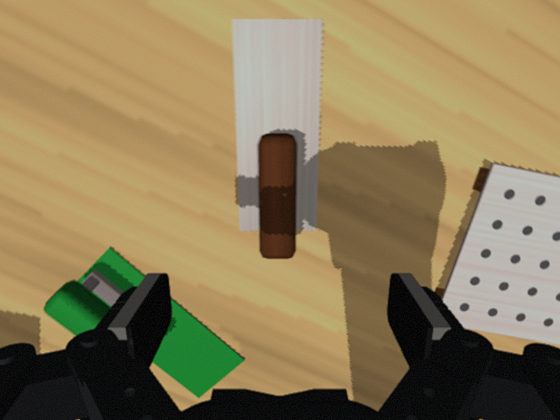

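The wrist view shows the steel trowel straight ahead. The blade corners are (232,19), (323,19), (317,231) and (240,231), and the handle spans columns 260–296 and rows 134–258. The fingers are clear of the green trowel.

```bash
python3 -c "
from h import *
p=dict(fx=372.636,fy=372.636,cx=278.996,cy=206.803,cam_to_world=np.array([[0.458,-0.849,-0.264,0.541],[-0.889,-0.437,-0.137,0.364],[0.001,0.298,-0.955,0.292],[0,0,0,1]]))
c=ray(p,[(232,19),(323,19),(317,231),(240,231)],.002);print(c, c.mean(0)); e=c[0]+c[1]-c[2]-c[3];y=np.arctan2(e[1],e[0]);print(np.degrees(y))
print('handle from blade',c.mean(0)[:2]-.04*np.array([np.cos(y),np.sin(y)]),'front',c[:2].mean(0)[:2]-.12*np.array([np.cos(y),np.sin(y)]))
print('handle',ray(p,[(260,134),(296,134),(296,258),(260,258)],.054).mean(0))
s=manip.state();print(s['tool_pos'],s['qvel'].max())
"
```

```text
[[0.5688 0.4153 0.002 ]
 [0.5982 0.3583 0.002 ]
 [0.4566 0.2846 0.002 ]
 [0.4272 0.3416 0.002 ]] [0.5127 0.3499 0.002 ]
27.482849477031277
handle from blade [0.4772 0.3315] front [0.4771 0.3314]
handle [0.4796 0.3329 0.054 ]
[0.4752 0.3231 0.1499] 8.505112509128436
```

```bash
python3 -c "
from h import *
plan((.476,.3305,.022),pose(27.5),6)"
```

```text
rot/row [ 0.04  0.02 -0.12] step 21.4
[0.7, -1.1, 21.3]
[0.7, -1.1, 21.3]
[0.7, -1.1, 21.3]
[0.7, -1.1, 21.3]
[0.7, -1.1, 21.3]
[0.7, -1.1, 21.3]
```

arm_command([
  [[1,-2,22,0,0,-0.7,1],[1,-2,22,0,0,0,1],[1,-2,22,0,0,0,1],[1,0,22,0,0,0,1],[0,0,20,0,0,0,1],[0,0,20,0,0,0,1],[0,0,0,0,0,0,1],[0,0,0,0,0,0,-1]],
])

```text
clock: 2.55
tool_pos: [0.4731, 0.3361, 0.023]
eef_rot: [[0.88, 0.475, -0.001], [0.475, -0.88, -0.001], [-0.001, 0.0, -1.0]]
contact_force: [0.4, 0.1, 0.2]
width: 0.0732
finger_force: 0.0
```

arm_command([
  [[0,0,0,0,0,0,-1],[0,0,0,0,0,0,-1],[0,0,0,0,0,0,-1],[0,0,0,0,0,0,-1],[0,0,0,0,0,0,-1],[0,0,0,0,0,0,-1],[0,0,0,0,0,0,-1],[0,0,0,0,0,0,-1]],
])

```text
clock: 3.35
tool_pos: [0.4751, 0.3364, 0.0248]
eef_rot: [[0.881, 0.473, 0.002], [0.473, -0.881, 0.002], [0.003, -0.0, -1.0]]
contact_force: [-0.4, -1.8, 6.7]
width: 0.0246
finger_force: 98.4
```

```bash
python3 -c "
from h import *
R=pose(28.3)
plan((.425,.0,.125),pose(15.5),8,((.4751,.3364,.0235),R))
plan((.3752,-.3344,.105),pose(2.6),8,((.425,.0,.125),pose(15.5)))"
```

```text
rot/row [-0.  -0.   1.6] step 44.4
[-25.4, 34.1, -12.7]
[-24.5, 34.8, -12.7]
[-23.5, 35.4, -12.7]
[-22.5, 36.1, -12.7]
[-21.5, 36.7, -12.7]
[-20.5, 37.3, -12.7]
[-19.4, 37.8, -12.7]
[-18.4, 38.3, -12.7]
rot/row [-0.   -0.    1.61] step 42.3
[-17.2, 38.6, 2.5]
[-16.1, 39.1, 2.5]
[-15.0, 39.5, 2.5]
[-13.9, 39.9, 2.5]
[-12.7, 40.3, 2.5]
[-11.6, 40.6, 2.5]
[-10.4, 41.0, 2.5]
[-9.3, 41.2, 2.5]
```

arm_command([
  [[0,0,-12,0,0,0,-1],[-24,34,-15,0,0,1.6,-1],[-24,35,-15,0,0,1.6,-1],[-23,36,-15,0,0,1.6,-1],[-22,36,-15,0,0,1.6,-1],[-21,37,-10,0,0,1.6,-1],[-20,37,-10,0,0,1.6,-1],[-20,38,-10,0,0,1.6,-1]],
])

```text
clock: 4.15
tool_pos: [0.4317, 0.0408, 0.1255]
eef_rot: [[0.956, 0.293, -0.001], [0.293, -0.956, 0.001], [-0.001, -0.001, -1.0]]
contact_force: [0.3, -0.8, -2.0]
width: 0.0246
finger_force: 97.5
```

arm_command([
  [[-17,39,0,0,0,1.6,-1],[-17,39,0,0,0,1.6,-1],[-16,39,0,0,0,1.6,-1],[-15,40,0,0,0,1.6,-1],[-14,40,0,0,0,1.6,-1],[-13,40,0,0,0,1.6,-1],[-12,41,0,0,0,1.6,-1],[-10,40,0,0,0,1.6,-1]],
])

```text
clock: 4.95
tool_pos: [0.3836, -0.2932, 0.1251]
eef_rot: [[0.997, 0.074, -0.0], [0.074, -0.997, 0.002], [-0.0, -0.002, -1.0]]
contact_force: [0.5, -0.1, -1.9]
width: 0.0247
finger_force: 97.5
```

```bash
python3 -c "
from h import *
plan((.3752,-.3344,.105),pose(2.6),2)"
```

```text
rot/row [-0.05  0.01  0.81] step 23.3
[-5.7, 20.3, 10.0]
[-5.4, 20.3, 10.0]
```

arm_command([
  [[-6,16,10,0,0,0.8,-1],[-6,16,10,0,0,0.2,-1],[0,0,0,0,0,0,-1],[0,0,0,0,0,0,-1],[0,0,0,0,0,0,-1],[0,0,0,0,0,0,-1],[0,0,0,0,0,0,-1],[0,0,0,0,0,0,-1]],
])

```text
clock: 5.75
tool_pos: [0.3754, -0.3247, 0.1055]
eef_rot: [[0.998, 0.058, 0.001], [0.058, -0.998, 0.0], [0.001, -0.0, -1.0]]
contact_force: [-0.4, 0.7, -3.0]
width: 0.0246
finger_force: 97.8
```

```bash
python3 -c "
from h import *
import json
p=manip.camera_params('wrist');im=manip.camera('wrist')
cv2.imwrite('pics/w2.png',im);json.dump({k:np.array(v).tolist() for k,v in p.items()},open('w2.json','w'))
s=manip.state();print(s['tool_pos'],s['eef_rot'],s['joint_positions'])"
```

```text
[ 0.3753 -0.3248  0.1055] [[ 0.9983  0.0581  0.0005]
 [ 0.0581 -0.9983  0.0002]
 [ 0.0005 -0.0002 -1.    ]] [ -8.5245  21.0163  51.7165 120.2858 -22.117   48.4942 -30.3407]
```

View pics/w2.png

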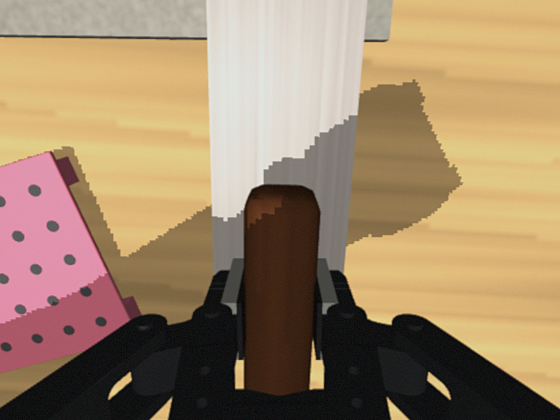

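The wrist view shows the trowel held square in the grip. The blade edges run (207,0)–(214,270) and (364,0)–(347,270), the handle's front end is near row 185, and the board's near edge runs from (0,37) to (388,41). The front edge is out of view, so I'll take it from the top camera.

```bash
python3 -c "
from h import *
import json
p={k:np.array(v) for k,v in json.load(open('w2.json')).items()}
z=.1055-.0248
c=ray(p,[(207,0),(364,0),(347,270),(214,270)],z+.002);print(c)
e=c[0]+c[1]-c[2]-c[3];y=np.degrees(np.arctan2(e[1],e[0]));print('yaw',y, 'centreline',(c[0]+c[1])/2,(c[2]+c[3])/2, np.linalg.norm(c[0]-c[1]))
f=ray(p,[(283,187)],z+.054);print('handle front',f)
print('board near edge',ray(p,[(0,37),(388,41)],.012))
p=manip.camera_params('top');im=manip.camera('top')
o=(370,180);cv2.imwrite('pics/t2.png',cv2.convertScaleAbs(cv2.resize(im[180:290,370:470],(700,770)[0:1]+(770,),interpolation=cv2.INTER_CUBIC)[:600],alpha=1.4))
"
```

```text
[[ 0.4841 -0.2887  0.0827]
 [ 0.4877 -0.3506  0.0827]
 [ 0.3701 -0.3571  0.0827]
 [ 0.3663 -0.2923  0.0827]]
yaw 2.4609874558286653 centreline [ 0.4859 -0.3196  0.0827] [ 0.3682 -0.3247  0.0827] 0.06198153517818129
handle front [[ 0.423  -0.322   0.1347]]
board near edge [[ 0.4719 -0.1559  0.012 ]
 [ 0.483  -0.3807  0.012 ]]
```

View pics/t2.png

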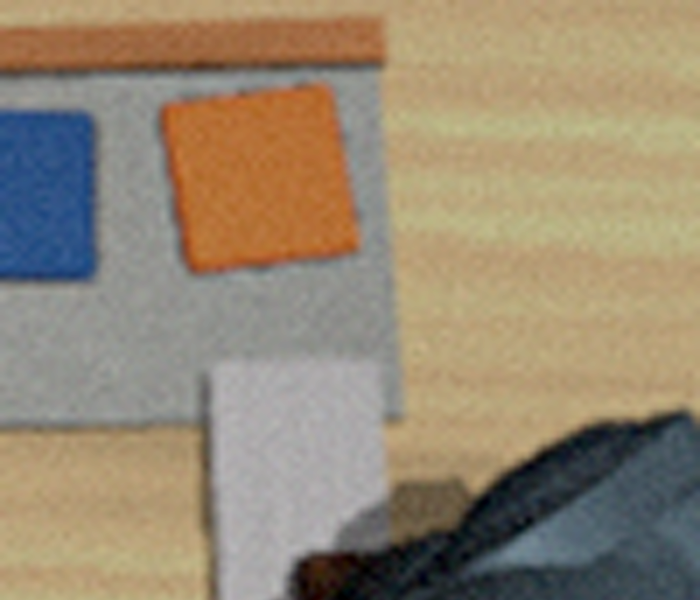

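The enlarged top view shows the blade's front edge at (208,361)–(383,358), short of the orange sample and slightly to its right.

```bash
python3 -c "
from h import *
p=manip.camera_params('top')
q=lambda a,z:ray(p,(np.array(a)+.5)/7-.5+np.array((370,180)),z)
f=q([(208,361),(383,358)],.0827);print('front',f,f.mean(0))
o=q([(163,104),(329,86),(358,247),(192,270)],.024);print('orange',o.mean(0),o)
b=np.array([.5554,-.2241]);Rb=Ro.from_euler('z',2.7,degrees=True).as_matrix()[:2,:2]
print('front in board',(f[:,:2]-b)@Rb,'orange in board',(o[:,:2]-b)@Rb)
print('near edge',(q([(0,426),(400,418)],.012)[:,:2]-b)@Rb)
"
```

```text
front [[ 0.4933 -0.2896  0.0827]
 [ 0.496  -0.3553  0.0827]] [ 0.4946 -0.3224  0.0827]
orange [ 0.5769 -0.3252  0.024 ] [[ 0.6056 -0.287   0.024 ]
 [ 0.6144 -0.3533  0.024 ]
 [ 0.5492 -0.3631  0.024 ]
 [ 0.5385 -0.2974  0.024 ]]
front in board [[-0.0651 -0.0625]
 [-0.0655 -0.1282]] orange in board [[ 0.0472 -0.0652]
 [ 0.0529 -0.1318]
 [-0.0127 -0.1385]
 [-0.0204 -0.0724]]
near edge [[-0.0792  0.0048]
 [-0.0798 -0.1534]]
```

arm_command([
  [[2,2,15,0,0,0.3,-1],[1,2,15,0,0,0.3,-1],[1,2,15,0,-1,0,-1],[1,2,11,0,-1,0,-1],[0,0,0,0,-1,0,-1],[0,0,0,0,-1,0,-1],[0,0,0,0,0,0,-1],[0,0,0,0,0,0,-1]],
])

```text
clock: 6.65
tool_pos: [0.3807, -0.3333, 0.0499]
eef_rot: [[0.997, 0.047, -0.069], [0.047, -0.999, -0.004], [-0.069, 0.001, -0.998]]
contact_force: [-0.7, 0.1, -2.6]
width: 0.0244
finger_force: 97.8
```

arm_command([
  [[0,0,1,0,0,0,-1],[0,0,1,0,0,0,-1],[0,0,1,0,0,0,-1],[0,0,1,0,0,0,-1],[0,0,0,0,0,0,-1],[0,0,0,0,0,0,-1],[0,0,0,0,0,0,-1],[0,0,0,0,0,0,-1]],
])

```text
clock: 7.45
tool_pos: [0.3798, -0.3331, 0.0453]
eef_rot: [[0.996, 0.047, -0.07], [0.047, -0.999, -0.003], [-0.07, 0.0, -0.998]]
contact_force: [0.4, -1.0, -1.4]
width: 0.0247
finger_force: 97.9
```

arm_command([
  [[0,0,0.7,0,0,0,-1],[0,0,0.8,0,0,0,-1],[0,0,0,0,0,0,-1],[0,0,0,0,0,0,-1],[0,0,0,0,0,0,-1],[0,0,0,0,0,0,-1],[0,0,0,0,0,0,-1],[0,0,0,0,0,0,-1]],
])

```text
clock: 8.25
tool_pos: [0.3797, -0.3333, 0.0439]
eef_rot: [[0.997, 0.046, -0.07], [0.046, -0.999, -0.004], [-0.07, 0.0, -0.998]]
contact_force: [-2.3, 0.0, 3.4]
width: 0.0247
finger_force: 98.3
```

arm_command([
  [[5,0,-0.35,0,0,0,-1],[5,0,-0.35,0,0,0,-1],[5,0,-0.35,0,0,0,-1],[5,0,-0.35,0,0,0,-1],[5,0,-0.35,0,0,0,-1],[5,0,-0.35,0,0,0,-1],[5,0,-0.35,0,0,0,-1],[5,0,-0.35,0,0,0,-1]],
])

```text
clock: 9.05
tool_pos: [0.4202, -0.3312, 0.0438]
eef_rot: [[0.996, 0.047, -0.07], [0.047, -0.999, -0.003], [-0.07, 0.0, -0.998]]
contact_force: [-3.3, 0.1, 3.6]
width: 0.0244
finger_force: 98.5
```

arm_command([
  [[4,0,-0.28,0,0,0,-1],[4,0,-0.28,0,0,0,-1],[4,0,-0.28,0,0,0,-1],[4,0,-0.28,0,0,0,-1],[4,0,-0.28,0,0,0,-1],[4,0,-0.28,0,0,0,-1],[4,0,-0.28,0,0,0,-1],[4,0,-0.28,0,0,0,-1]],
])

```text
clock: 9.85
tool_pos: [0.4522, -0.3297, 0.0438]
eef_rot: [[0.996, 0.047, -0.07], [0.047, -0.999, -0.003], [-0.07, 0.0, -0.998]]
contact_force: [-2.5, -0.1, 3.3]
width: 0.0247
finger_force: 98.6
```

```bash
python3 -c "
from h import *
im=manip.camera('top')
a=cv2.resize(im[180:265,370:470],(700,595),interpolation=cv2.INTER_CUBIC)
cv2.imwrite('pics/t3.png',cv2.convertScaleAbs(a,alpha=1.4))
print(manip.state()['tool_pos'])"
```

```text
[ 0.4533 -0.3295  0.0438]
```

View pics/t3.png

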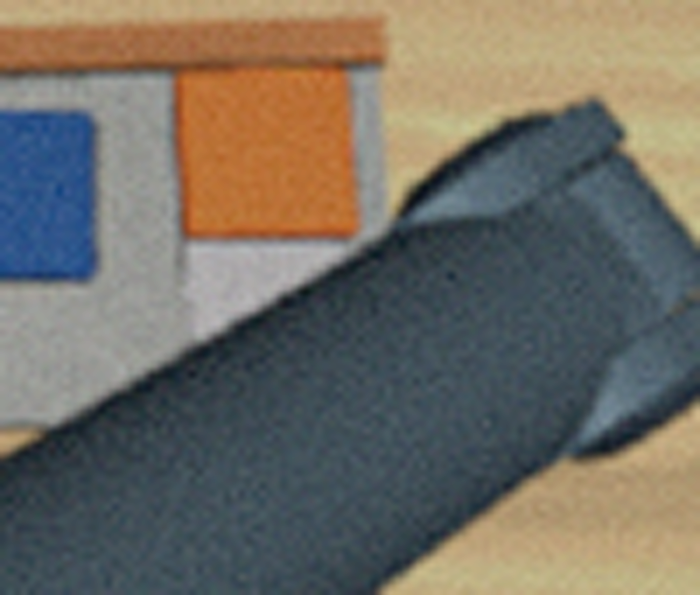

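The orange sample is now squared against the batten, spanning (176,67)–(358,238), with the blade centred under its near edge. I'll carry on sliding.

arm_command([
  [[5,0,-0.35,0,0,0,-1],[5,0,-0.35,0,0,0,-1],[5,0,-0.35,0,0,0,-1],[5,0,-0.35,0,0,0,-1],[5,0,-0.35,0,0,0,-1],[5,0,-0.35,0,0,0,-1],[5,0,-0.35,0,0,0,-1],[5,0,-0.35,0,0,0,-1]],
])

```text
clock: 10.7
tool_pos: [0.4922, -0.3278, 0.0438]
eef_rot: [[0.996, 0.047, -0.07], [0.046, -0.999, -0.003], [-0.07, -0.0, -0.998]]
contact_force: [-3.2, 0.0, 3.8]
width: 0.0247
finger_force: 98.7
```

arm_command([
  [[1,0,-0.07,0,0,0,-1],[1,0,-0.07,0,0,0,-1],[1,0,-0.07,0,0,0,-1],[1,0,-0.07,0,0,0,-1],[1,0,-0.07,0,0,0,-1],[0,0,0,0,0,0,-1],[0,0,0,0,0,0,-1],[0,0,0,0,0,0,-1]],
])

```text
clock: 11.5
tool_pos: [0.497, -0.3276, 0.0438]
eef_rot: [[0.996, 0.047, -0.069], [0.046, -0.999, -0.003], [-0.07, 0.0, -0.998]]
contact_force: [-2.3, 0.3, 3.4]
width: 0.0248
finger_force: 98.6
```

arm_command([
  [[1,0,-0.07,0,0,0,-1],[1,0,-0.07,0,0,0,-1],[1,0,-0.07,0,0,0,-1],[0.5,0,0,0,0,0,-1],[0,0,0,0,0,0,-1],[0,0,0,0,0,0,-1],[0,0,0,0,0,0,-1],[0,0,0,0,0,0,-1]],
])

```text
clock: 12.3
tool_pos: [0.5006, -0.3274, 0.0438]
eef_rot: [[0.997, 0.047, -0.069], [0.047, -0.999, -0.003], [-0.069, 0.0, -0.998]]
contact_force: [-2.2, 0.3, 3.5]
width: 0.0243
finger_force: 98.7
```

arm_command([
  [[-1,0,0,0,0,0,-1],[-1,0,-1,0,1,0,-1],[-1,0,-2,0,1,0,-1],[0,0,-4,0,1,0,-1],[0,0,-5,0,1,0,-1],[0,0,-6,0,1,0,-1],[0,0,-6,0,1,0,-1],[0,0,-6,0,1,0,-1]],
])

```text
clock: 13.1
tool_pos: [0.4974, -0.3277, 0.0747]
eef_rot: [[0.997, 0.046, 0.054], [0.046, -0.999, 0.002], [0.054, 0.0, -0.999]]
contact_force: [0.8, -0.5, -2.7]
width: 0.0244
finger_force: 97.7
```

arm_command([
  [[0,0,-6,0,0.5,0,-1],[0,0,-8,0,0.5,0,-1],[0,0,-8,0,0,0,-1],[0,0,-8,0,0,0,-1],[0,0,-6,0,0,0,-1],[0,0,-3,0,0,0,-1],[0,0,0,0,0,0,-1],[0,0,0,0,0,0,-1]],
])

```text
clock: 13.9
tool_pos: [0.4949, -0.3274, 0.1126]
eef_rot: [[0.996, 0.047, 0.069], [0.047, -0.999, 0.003], [0.069, -0.0, -0.998]]
contact_force: [-0.0, 0.4, -2.7]
width: 0.0242
finger_force: 97.6
```

```bash
python3 -c "
from h import *
im=manip.camera('scene');im2=manip.camera('top')
a=cv2.resize(im[90:240,150:350],(800,600),interpolation=cv2.INTER_CUBIC)
b=cv2.resize(im2[180:265,370:470],(700,595),interpolation=cv2.INTER_CUBIC)
cv2.imwrite('pics/s4.png',cv2.resize(cv2.convertScaleAbs(np.hstack([a[:595],b]),alpha=1.4),(800,317)))
cv2.imwrite('pics/t4.png',b)
print(manip.state()['tool_pos'])"
```

```text
[ 0.4946 -0.3274  0.1123]
```

View pics/s4.png

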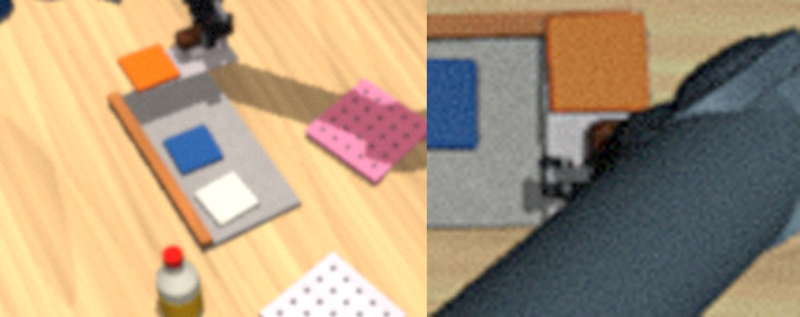

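The orange sample sits on the blade clear of the board, at left panel (150,68) and right panel (598,62), with the blue and white samples undisturbed.

```bash
python3 -c "
from h import *
p=manip.camera_params('top')
px=np.array([(547,13),(645,13),(648,110),(550,112)],float)*1500/800;px[:,0]-=800
c=ray(p,(px+.5)/7-.5+np.array((370,180)),.1075);s=manip.state()
print(c,c.mean(0)); r=(c.mean(0)-s['tool_pos'])@s['eef_rot'];print('sample in tool',r)
W=np.array([6,12,18,24,30,30,30,30, 30,30,30,30,28,22,16,10,5,0]);W=W/W.sum()
P0=s['tool_pos'];C=s['eef_rot'];y=np.radians(15)
T=np.array([.519,.110])-Ro.from_euler('z',15,degrees=True).as_matrix()[:2,:2]@np.array([r[0]+.012,-r[1]]);T=np.r_[T,.125];print(T)
w=Ro.from_matrix(C.T@pose(15,-4)).as_rotvec(degrees=True)
for k in W:
    print((C.T@((T-P0)*k*1e3)).round(0).tolist(),(w*k).round(2).tolist());C=C@Ro.from_rotvec(w*k,degrees=True).as_matrix()
"
```

```text
[[ 0.6177 -0.2929  0.1075]
 [ 0.6192 -0.3617  0.1075]
 [ 0.5496 -0.3618  0.1075]
 [ 0.5466 -0.2936  0.1075]] [ 0.5833 -0.3275  0.1075]
sample in tool [0.088  0.0043 0.0109]
[0.4213 0.0882 0.125 ]
[-1.0, -7.0, -0.0] [0.01, 0.0, -0.19]
[-2.0, -13.0, -1.0] [0.03, 0.0, -0.39]
[-2.0, -20.0, -1.0] [0.04, 0.0, -0.58]
[-3.0, -26.0, -1.0] [0.05, 0.0, -0.77]
[-3.0, -33.0, -1.0] [0.07, 0.0, -0.97]
[-2.0, -33.0, -1.0] [0.07, 0.0, -0.97]
[-2.0, -33.0, -1.0] [0.07, 0.0, -0.97]
[-1.0, -33.0, -1.0] [0.07, 0.0, -0.97]
[-1.0, -33.0, -1.0] [0.07, 0.0, -0.97]
[-0.0, -33.0, -1.0] [0.07, 0.0, -0.97]
[0.0, -33.0, -1.0] [0.07, 0.0, -0.97]
[1.0, -33.0, -1.0] [0.07, 0.0, -0.97]
[1.0, -31.0, -1.0] [0.06, 0.0, -0.9]
[1.0, -24.0, -1.0] [0.05, 0.0, -0.71]
[1.0, -18.0, -0.0] [0.03, 0.0, -0.52]
[1.0, -11.0, -0.0] [0.02, 0.0, -0.32]
[0.0, -6.0, -0.0] [0.01, 0.0, -0.16]
[0.0, 0.0, 0.0] [0.0, 0.0, -0.0]
```

arm_command([
  [[-1,-7,0,0,0,-0.2,-1],[-2,-13,-1,0,0,-0.4,-1],[-2,-20,-1,0,0,-0.6,-1],[-3,-26,-1,0,0,-0.8,-1],[-3,-33,-1,0,0,-1,-1],[-2,-33,-1,0,0,-1,-1],[-2,-33,-1,0,0,-1,-1],[-1,-33,-1,0,0,-1,-1]],
])

```text
clock: 14.8
tool_pos: [0.4593, -0.1294, 0.1178]
eef_rot: [[0.986, 0.152, 0.069], [0.152, -0.988, 0.005], [0.069, 0.006, -0.998]]
contact_force: [0.6, -0.4, -3.2]
width: 0.0245
finger_force: 97.9
```

arm_command([
  [[-1,-33,-1,0,0,-1,-1],[0,-33,-1,0,0,-1,-1],[0,-33,-1,0,0,-1,-1],[1,-33,-1,0,0,-1,-1],[1,-31,-1,0,0,-0.9,-1],[1,-24,-1,0,0,-0.7,-1],[1,-18,0,0,0,-0.5,-1],[1,-11,0,0,0,-0.3,-1]],
])

```text
clock: 15.6
tool_pos: [0.4195, 0.0829, 0.1219]
eef_rot: [[0.962, 0.263, 0.068], [0.263, -0.965, 0.005], [0.067, 0.013, -0.998]]
contact_force: [0.2, -0.3, -3.1]
width: 0.0245
finger_force: 97.7
```

arm_command([
  [[0,-5,0,0,0,0,-1],[0,0,0,0,0,0,-1],[0,0,0,0,0,0,-1],[0,0,0,0,0,0,-1],[0,0,0,0,0,0,-1],[0,0,0,0,0,0,-1],[0,0,0,0,0,0,-1],[0,0,0,0,0,0,-1]],
])

```text
clock: 16.4
tool_pos: [0.4198, 0.0854, 0.1219]
eef_rot: [[0.963, 0.259, 0.07], [0.26, -0.966, 0.003], [0.068, 0.015, -0.998]]
contact_force: [0.6, 0.3, -3.3]
width: 0.0249
finger_force: 97.7
```

```bash
python3 -c "
from h import *
im=manip.camera('top')
cv2.imwrite('pics/t5.png',cv2.convertScaleAbs(cv2.resize(im[150:270,190:350],(800,600),interpolation=cv2.INTER_CUBIC),alpha=1.4))
s=manip.state();print(s['tool_pos'],s['eef_rot'])"
```

```text
[0.4197 0.0854 0.122 ] [[ 0.9633  0.2593  0.0697]
 [ 0.2598 -0.9657  0.0032]
 [ 0.0681  0.015  -0.9976]]
```

View pics/t5.png

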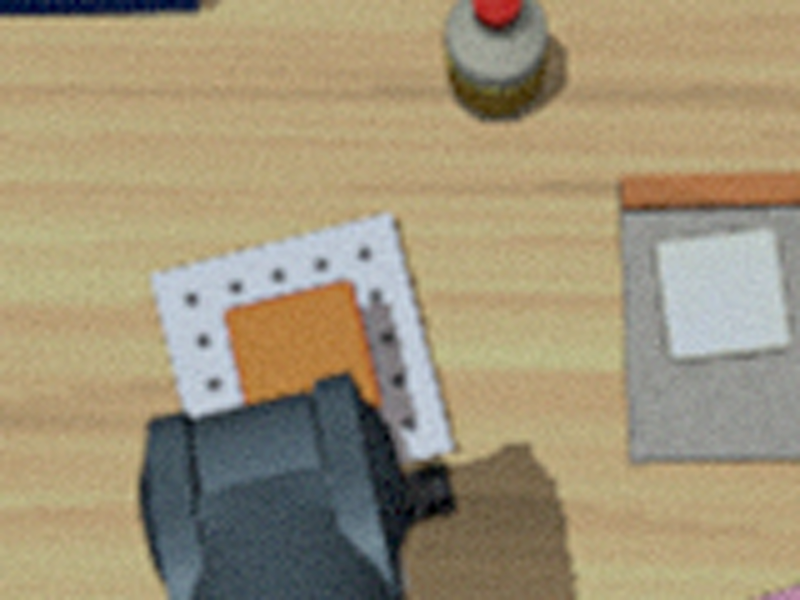

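The orange sample is over the aluminium plate, with its far corners at (227,310) and (350,281) and square to it. It is about 13 mm short of centre along the blade, as planned. I have now used all my picture views, so I'll check from here by numbers.

```bash
cat >> h.py <<'E'
def orange(name,z):
    im=manip.camera(name);p=manip.camera_params(name)
    h=cv2.cvtColor(im,cv2.COLOR_BGR2HSV)
    m=cv2.inRange(h,(7,170,70),(20,255,255))
    n,l,st,c=cv2.connectedComponentsWithStats(m)
    for i in np.argsort(-st[1:,4])[:4]+1:
        if st[i,4]>60:
            r=cv2.minAreaRect(np.argwhere(l==i)[:,::-1].astype(np.float32));print(name,"px",c[i],"area",st[i,4],"world",ray(p,c[i],z),"box",ray(p,cv2.boxPoints(r),z)[:,:2].round(3).tolist())
E
python3 -c "
from h import *
orange('scene',.112)
s=manip.state();u=np.array([.9655,.2605]);c=np.array([.519,.110]);t=s['tool_pos'][:2]
lat=(t-c)-u*((t-c)@u)
yaw=15.1
def T(al,z):return np.r_[c+u*al+lat,z]
A=(T(-.0849,.0684),pose(yaw,10))
plan(*A,10)
plan(T(-.0704,.0934),pose(yaw,24),14,A)"
```

```text
scene px [172.6907  73.0412] area 679 world [[ 0.6366 -0.5848  0.112 ]] box [[0.672, -0.662], [0.574, -0.646], [0.604, -0.516], [0.698, -0.532]]
scene px [309.5364 216.0486] area 535 world [[0.506  0.1031 0.112 ]] box [[0.544, 0.079], [0.483, 0.056], [0.468, 0.128], [0.528, 0.15]]
scene px [129.7108  26.6506] area 83 world [[ 0.6882 -0.8776  0.112 ]] box [[0.733, -0.887], [0.625, -0.9], [0.628, -0.869], [0.735, -0.857]]
scene px [498.5904  15.7952] area 83 world [[-0.5232 -0.3192  0.112 ]] box [[-0.438, -0.266], [-0.609, -0.387], [-0.613, -0.376], [-0.442, -0.256]]
rot/row [ 0.09 -1.39 -0.01] step 5.6
[1.4, -0.1, 5.5]
[1.5, -0.1, 5.4]
[1.6, -0.1, 5.4]
[1.8, -0.1, 5.3]
[1.9, -0.0, 5.3]
[2.0, -0.0, 5.3]
[2.1, -0.0, 5.2]
[2.3, -0.0, 5.2]
[2.4, -0.0, 5.1]
[2.5, -0.0, 5.0]
rot/row [ 0. -1. -0.] step 2.1
[0.7, 0.0, -1.9]
[0.7, 0.0, -2.0]
[0.6, 0.0, -2.0]
[0.6, 0.0, -2.0]
[0.6, 0.0, -2.0]
[0.5, 0.0, -2.0]
[0.5, 0.0, -2.0]
[0.5, 0.0, -2.0]
[0.4, 0.0, -2.0]
[0.4, 0.0, -2.0]
[0.4, 0.0, -2.0]
[0.3, 0.0, -2.0]
[0.3, 0.0, -2.0]
[0.3, 0.0, -2.0]
```

arm_command([
  [[1,0,3,0,-1,0,-1],[1.5,0,5.5,0,-1.4,0,-1],[1.6,0,5.5,0,-1.4,0,-1],[1.8,0,5.5,0,-1.4,0,-1],[1.9,0,5.5,0,-1.4,0,-1],[2,0,5.5,0,-1.4,0,-1],[2.1,0,5.2,0,-1.4,0,-1],[2.3,0,5.2,0,-1.4,0,-1]],
])

```text
clock: 17.3
tool_pos: [0.4337, 0.0889, 0.0803]
eef_rot: [[0.959, 0.26, -0.113], [0.257, -0.965, -0.046], [-0.121, 0.015, -0.993]]
contact_force: [0.8, 0.5, -3.1]
width: 0.0243
finger_force: 97.9
```

arm_command([
  [[2.4,0,5,0,-1.4,0,-1],[2.5,0,4,0,-1.4,0,-1],[0,0,1,0,-0.4,0,-1],[0,0,0,0,0,0,-1],[0,0,0,0,0,0,-1],[0,0,0,0,0,0,-1],[0,0,0,0,0,0,-1],[0,0,0,0,0,0,-1]],
])

```text
clock: 18.1
tool_pos: [0.4363, 0.0893, 0.0705]
eef_rot: [[0.952, 0.259, -0.165], [0.253, -0.966, -0.059], [-0.175, 0.015, -0.984]]
contact_force: [0.0, 0.0, -2.6]
width: 0.025
finger_force: 97.7
```

```bash
python3 -c "
from h import *
orange('scene',.044)
s=manip.state();R=s['eef_rot'];t=s['tool_pos'];a=np.degrees(-np.arcsin(R[2,0]));print(t,'pitch down',a)
f=t+R@[.121,0,.0248];print('front',f)
u=np.array([.9655,.2605]);print('front along',(f[:2]-[.519,.110])@u, (f[:2]-[.519,.110])@[-u[1],u[0]])"
```

```text
scene px [172.6549  73.0457] area 678 world [[ 0.6226 -0.6627  0.044 ]] box [[0.66, -0.745], [0.556, -0.728], [0.589, -0.588], [0.688, -0.606]]
scene px [305.5817 231.7782] area 514 world [[0.5184 0.1085 0.044 ]] box [[0.558, 0.087], [0.493, 0.062], [0.479, 0.129], [0.542, 0.151]]
scene px [103.4592  35.0302] area 331 world [[ 0.7786 -0.9721  0.044 ]] box [[0.939, -0.997], [0.605, -1.004], [0.613, -0.949], [0.942, -0.945]]
scene px [36.7284 55.0741] area 81 world [[ 1.0211 -0.9743  0.044 ]] box [[1.076, -0.981], [0.955, -1.001], [0.954, -0.972], [1.075, -0.953]]
[0.4364 0.0893 0.0704] pitch down 10.06921228604837
front [0.5474 0.1184 0.0249]
front along 0.02961315998202122 0.0007407879361653276
```

arm_command([
  [[0.7,0,-1.4,0,-1,0,-1],[0.7,0,-1.6,0,-1,0,-1],[0.6,0,-1.6,0,-1,0,-1],[0.6,0,-1.6,0,-1,0,-1],[0.6,0,-1.6,0,-1,0,-1],[0.5,0,-1.6,0,-1,0,-1],[0,0,0,0,0,0,-1],[0,0,0,0,0,0,-1]],
])

```text
clock: 18.95
tool_pos: [0.4419, 0.0907, 0.0785]
eef_rot: [[0.929, 0.259, -0.264], [0.245, -0.966, -0.086], [-0.277, 0.015, -0.961]]
contact_force: [0.3, -0.9, -2.0]
width: 0.0242
finger_force: 97.9
```

```bash
cat > chk.py <<'E'
from h import *
orange('scene',.036)
s=manip.state();R=s['eef_rot'];t=s['tool_pos'];a=np.degrees(-np.arcsin(R[2,0]));print(t,'pitch down',a)
f=t+R@[.121,0,.0248];u=np.array([.9655,.2605]);print('front',f,'along',(f[:2]-[.519,.110])@u)
E
python3 chk.py | grep -v '678\|331\|"81"'
```

```text
scene px [172.6514  73.0369] area 677 world [[ 0.621  -0.6719  0.036 ]] box [[0.658, -0.755], [0.553, -0.738], [0.586, -0.597], [0.687, -0.615]]
scene px [304.75   232.3256] area 516 world [[0.5189 0.1052 0.036 ]] box [[0.56, 0.084], [0.492, 0.059], [0.478, 0.126], [0.544, 0.149]]
scene px [97.6078 36.8203] area 306 world [[ 0.8002 -0.9835  0.036 ]] box [[0.937, -1.005], [0.661, -1.017], [0.668, -0.961], [0.939, -0.951]]
[0.4416 0.0906 0.0785] pitch down 16.122277048174745
front [0.5475 0.1182 0.0211] along 0.029614258152341047
```

arm_command([
  [[0.5,0,-2,0,-1,0,-1],[0.5,0,-2,0,-1,0,-1],[0.4,0,-2,0,-1,0,-1],[0.4,0,-2,0,-1,0,-1],[0,0,0,0,0,0,-1],[0,0,0,0,0,0,-1],[0,0,0,0,0,0,-1],[0,0,0,0,0,0,-1]],
])

```text
clock: 19.8
tool_pos: [0.4455, 0.0919, 0.0857]
eef_rot: [[0.908, 0.259, -0.328], [0.239, -0.966, -0.103], [-0.344, 0.015, -0.939]]
contact_force: [1.0, 0.6, -2.4]
width: 0.0247
finger_force: 97.9
```

```bash
python3 chk.py | grep -v 'px .17'
```

```text
scene px [302.5346 234.5865] area 520 world [[0.5279 0.1087 0.036 ]] box [[0.57, 0.09], [0.503, 0.061], [0.486, 0.127], [0.551, 0.154]]
scene px [107.7464  33.4952] area 414 world [[ 0.7613 -0.9847  0.036 ]] box [[0.942, -1.012], [0.544, -1.017], [0.553, -0.959], [0.945, -0.957]]
scene px [36.7126 55.1379] area 87 world [[ 1.0224 -0.9854  0.036 ]] box [[1.08, -0.996], [0.96, -1.001], [0.961, -0.974], [1.08, -0.969]]
[0.4455 0.0919 0.0857] pitch down 20.105260031340038
front [0.5473 0.1182 0.0208] along 0.029459865356044068
```

arm_command([
  [[-2,0,0.7,0,0,0,-1],[-4,0,1.4,0,0,0,-1],[-5.6,0,2.1,0,0,0,-1],[-5.6,0,2.1,0,0,0,-1],[-5.6,0,2.1,0,0,0,-1],[-5.6,0,2.1,0,0,0,-1],[-4,0,1.4,0,0,0,-1],[-2,0,0.7,0,0,0,-1]],
])

```text
clock: 20.65
tool_pos: [0.4098, 0.0823, 0.0857]
eef_rot: [[0.908, 0.259, -0.329], [0.239, -0.966, -0.103], [-0.344, 0.015, -0.939]]
contact_force: [-0.6, -0.5, -2.6]
width: 0.0246
finger_force: 97.9
```

```bash
python3 chk.py | grep -v 'px .17'
```

```text
scene px [303.0161 234.9197] area 498 world [[0.5272 0.1102 0.036 ]] box [[0.567, 0.089], [0.502, 0.065], [0.488, 0.131], [0.552, 0.154]]
scene px [79.3121 42.6815] area 157 world [[ 0.869  -0.9821  0.036 ]] box [[0.945, -1.008], [0.791, -0.997], [0.796, -0.957], [0.948, -0.968]]
scene px [125.097   27.9328] area 134 world [[ 0.6939 -0.9861  0.036 ]] box [[0.761, -1.015], [0.605, -0.996], [0.614, -0.95], [0.767, -0.97]]
[0.4097 0.0823 0.0857] pitch down 20.128481573968887
front [0.5114 0.1086 0.0208] along -0.00772234001224085
```

arm_command([
  [[-2,0,0.7,0,0,0,-1],[-4,0,1.4,0,0,0,-1],[-5.6,0,2.1,0,0,0,-1],[-5.6,0,2.1,0,0,0,-1],[-5.6,0,2.1,0,0,0,-1],[-5.6,0,2.1,0,0,0,-1],[-5.6,0,2.1,0,0,0,-1],[-5.6,0,2.1,0,0,0,-1]],
])

```text
clock: 21.5
tool_pos: [0.3692, 0.0713, 0.0855]
eef_rot: [[0.908, 0.259, -0.328], [0.239, -0.966, -0.103], [-0.343, 0.015, -0.939]]
contact_force: [0.1, 0.5, -3.1]
width: 0.0244
finger_force: 97.9
```

```bash
sed -i "s/^orange.*/orange('scene',.032)/" chk.py; python3 chk.py | grep -v 'px .17'
```

```text
scene px [303.145  235.7316] area 462 world [[0.527  0.1108 0.032 ]] box [[0.566, 0.09], [0.503, 0.066], [0.488, 0.132], [0.55, 0.155]]
scene px [73.2234 44.1702] area 94 world [[ 0.891  -0.9898  0.032 ]] box [[0.942, -1.009], [0.837, -1.006], [0.84, -0.974], [0.944, -0.977]]
[0.3677 0.0709 0.0855] pitch down 20.213365346457994
front [0.4694 0.0972 0.0204] along -0.0512495921736742
```

arm_command([
  [[-1,0,-4,0,0,0,-1],[-3.4,0,-9.4,0,0,0,-1],[-3.4,0,-9.4,0,0,0,-1],[-3.4,0,-9.4,0,0,0,-1],[-3.4,0,-9.4,0,5,0,-1],[0,0,-8,0,5,0,-1],[0,0,-5,0,5,0,-1],[0,0,0,0,5,0,-1]],
])

```text
clock: 22.35
tool_pos: [0.3741, 0.0733, 0.1437]
eef_rot: [[0.966, 0.259, 0.007], [0.259, -0.966, -0.012], [0.004, 0.014, -1.0]]
contact_force: [-0.2, 0.0, -1.9]
width: 0.0245
finger_force: 98.0
```

```bash
python3 chk.py | grep -v 'px .17'; python3 -c "
from h import *
s=manip.state();print(s['eef_rot'])
plan((.475,.34,.12),pose(28),9)"
```

```text
scene px [303.2845 235.6306] area 471 world [[0.5265 0.1107 0.032 ]] box [[0.566, 0.09], [0.503, 0.066], [0.488, 0.132], [0.55, 0.155]]
scene px [495.6576  18.5447] area 257 world [[-0.6048 -0.3831  0.032 ]] box [[-0.438, -0.28], [-0.71, -0.48], [-0.723, -0.453], [-0.451, -0.256]]
scene px [128.3026  27.1711] area 76 world [[ 0.6812 -0.9906  0.032 ]] box [[0.73, -0.999], [0.62, -1.019], [0.622, -0.987], [0.731, -0.968]]
[0.3702 0.0724 0.1424] pitch down -0.08036145001841057
front [0.4872 0.1034 0.1178] along -0.03246359037425058
[[ 0.9662  0.2579  0.0041]
 [ 0.2579 -0.9661 -0.0099]
 [ 0.0014  0.0106 -0.9999]]
rot/row [ 0.07 -0.   -1.45] step 32.0
[18.9, -25.7, 2.2]
[19.6, -25.3, 2.3]
[20.2, -24.7, 2.3]
[20.8, -24.2, 2.3]
[21.4, -23.7, 2.4]
[22.0, -23.1, 2.4]
[22.6, -22.6, 2.4]
[23.2, -22.0, 2.4]
[23.7, -21.4, 2.5]
```

arm_command([
  [[10,-13,0,0.1,0,-1,-1],[19,-26,2,0.1,0,-1.5,-1],[20,-25,2,0.1,0,-1.5,-1],[20,-25,2,0.1,0,-1.5,-1],[21,-24,2,0.1,0,-1.5,-1],[22,-24,2,0.1,0,-1.5,-1],[22,-23,3,0,0,-1.5,-1],[23,-23,3,0,0,-1.5,-1]],
])

```text
clock: 23.2
tool_pos: [0.4574, 0.3005, 0.124]
eef_rot: [[0.894, 0.448, -0.003], [0.448, -0.894, -0.006], [-0.006, 0.004, -1.0]]
contact_force: [0.4, -1.1, -2.2]
width: 0.0245
finger_force: 98.2
```

arm_command([
  [[24,-22,3,0,0,-1.5,-1],[12,-11,5,0,0,0,-1],[0,0,15,0,0,0,-1],[0,0,20,0,0,0,-1],[0,0,20,0,0,0,-1],[0,0,12,0,0,0,-1],[0,0,5,0,0,0,-1],[0,0,0,0,0,0,-1]],
])

```text
clock: 24.0
tool_pos: [0.4735, 0.3434, 0.0431]
eef_rot: [[0.883, 0.47, -0.003], [0.469, -0.883, -0.007], [-0.006, 0.005, -1.0]]
contact_force: [-0.7, 0.2, -2.6]
width: 0.0245
finger_force: 98.1
```

```bash
python3 -c "
from h import *
s=manip.state();print(s['tool_pos'],s['eef_rot'],s['contact_force'])
plan((.475,.34,.026),pose(28),1)"
```

```text
[0.4735 0.3434 0.0431] [[ 0.8829  0.4695 -0.003 ]
 [ 0.4695 -0.8829 -0.0069]
 [-0.0058  0.0047 -1.    ]] [-0.6712  0.1617 -2.6066]
rot/row [0.27 0.34 0.  ] step 17.5
[-0.2, 3.6, 17.1]
```

arm_command([
  [[0,0,6,0.3,0.3,0,-1],[0,0,5,0,0,0,-1],[0,0,3,0,0,0,-1],[0,0,2,0,0,0,-1],[0,0,2,0,0,0,-1],[0,0,1,0,0,0,-1],[0,0,0,0,0,0,-1],[0,0,0,0,0,0,-1]],
])

```text
clock: 24.8
tool_pos: [0.4743, 0.3447, 0.0251]
eef_rot: [[0.883, 0.47, 0.001], [0.47, -0.883, 0.002], [0.002, -0.001, -1.0]]
contact_force: [0.4, 0.5, -2.5]
width: 0.0246
finger_force: 98.0
```

arm_command([
  [[0,0,0.7,0,0,0,-1],[0,0,0.7,0,0,0,-1],[0,0,0,0,0,0,-1],[0,0,0,0,0,0,-1],[0,0,0,0,0,0,0],[0,0,0,0,0,0,1],[0,0,0,0,0,0,1],[0,0,0,0,0,0,1]],
])

```text
clock: 25.6
tool_pos: [0.4743, 0.3447, 0.0236]
eef_rot: [[0.883, 0.47, 0.001], [0.47, -0.883, 0.002], [0.002, -0.001, -1.0]]
contact_force: [0.7, 0.5, -0.0]
width: 0.0805
finger_force: 0.0
```

arm_command([
  [[0,0,0,0,0,0,1],[0,0,0,0,0,0,1],[0,0,-5,0,0,0,1],[0,0,-15,0,0,0,1],[0,0,-25,0,0,0,1],[0,0,-25,0,0,0,1],[0,0,-25,0,0,0,1],[0,0,-25,0,0,0,1]],
])

```text
clock: 26.4
tool_pos: [0.4744, 0.3444, 0.146]
eef_rot: [[0.883, 0.47, 0.002], [0.47, -0.883, 0.003], [0.003, -0.002, -1.0]]
contact_force: [-0.0, -0.3, 0.5]
width: 0.0853
finger_force: 0.0
```

arm_command([
  [[0,0,-10,0,0,0,1],[0,0,0,0,0,0,1],[0,0,0,0,0,0,1],[0,0,0,0,0,0,1],[0,0,0,0,0,0,1],[0,0,0,0,0,0,1],[0,0,0,0,0,0,1],[0,0,0,0,0,0,1]],
])

```text
clock: 27.2
tool_pos: [0.474, 0.3442, 0.1533]
eef_rot: [[0.883, 0.47, 0.001], [0.47, -0.883, 0.002], [0.001, -0.001, -1.0]]
contact_force: [0.5, 0.9, 0.1]
width: 0.0855
finger_force: 0.0
```

```bash
python3 -c "
from h import *
s=manip.state();print(s['tool_pos'],s['width'],s['contact_force'])
orange('scene',.032);orange('top',.032)
p=manip.camera_params('wrist');im=manip.camera('wrist')
h=cv2.cvtColor(im,cv2.COLOR_BGR2HSV);m=cv2.inRange(h,(0,0,110),(180,45,255))
n,l,st,c=cv2.connectedComponentsWithStats(m)
for i in np.argsort(-st[1:,4])[:3]+1:
    r=cv2.minAreaRect(np.argwhere(l==i)[:,::-1].astype(np.float32));b=ray(p,cv2.boxPoints(r),.002);print(st[i],b[:,:2].tolist(),[np.linalg.norm(b[k]-b[k-1]).round(4) for k in range(4)])
"
```

```text
[0.474  0.3442 0.1533] 0.08546487154529084 [0.5347 0.9227 0.0636]
scene px [172.7145  73.0266] area 676 world [[ 0.6199 -0.6764  0.032 ]] box [[0.657, -0.76], [0.552, -0.742], [0.585, -0.601], [0.685, -0.619]]
scene px [303.1507 235.8515] area 458 world [[0.5272 0.1112 0.032 ]] box [[0.566, 0.09], [0.503, 0.066], [0.488, 0.132], [0.55, 0.155]]
scene px [128.3171  27.2439] area 82 world [[ 0.6813 -0.9901  0.032 ]] box [[0.729, -1.008], [0.609, -1.005], [0.616, -0.964], [0.734, -0.968]]
scene px [70.6    44.9571] area 70 world [[ 0.9007 -0.9899  0.032 ]] box [[0.944, -1.002], [0.846, -1.006], [0.848, -0.976], [0.945, -0.973]]
top px [251.1662 218.4183] area 349 world [[0.5272 0.1066 0.032 ]] box [[0.547, 0.147], [0.564, 0.085], [0.503, 0.068], [0.485, 0.13]]
[  240    26    90   153 10545] [[0.46770579480024393, 0.3778662945618147], [0.5680997901482028, 0.42641819262655034], [0.5973527289679386, 0.3704912874833685], [0.5005252360863874, 0.315032966474996]] [np.float64(0.0709), np.float64(0.1115), np.float64(0.0631), np.float64(0.1116)]
[ 453  177  107  171 9960] [[0.42149625675971514, 0.13653276544002646], [0.5540453177182949, 0.22256265452808413], [0.5906105272558414, 0.14289032215754632], [0.4630288414488546, 0.043925457293512715]] [np.float64(0.1015), np.float64(0.158), np.float64(0.0877), np.float64(0.1615)]
[240 205  21  29 555] [[0.4473477166537236, 0.3676048505436085], [0.45509148712238406, 0.3530772590612547], [0.43315695934719306, 0.3418131460964191], [0.4252283525139901, 0.3566848268675549]] [np.float64(0.0247), np.float64(0.0165), np.float64(0.0247), np.float64(0.0169)]
```

```bash
python3 -c "
from rig import manip
print(manip.sign_off())"
```

```text
the job is handed in; nothing more can be done
None
```

I set the orange sample down about 8 mm from the centre of the aluminium plate, laid the trowel back on the open bench and let go, then handed the job in at about 27 s. `sign_off` returned no verdict, and the final check was by image measurement only because I had used all ten picture views.

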